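Open the terminal compartment of a lamp base

ROBOT

A 6-joint arm with a two-finger parallel gripper is mounted at the origin on the work surface. World frame = base frame: x ahead of the robot, y to its left, z up, the work surface at z = 0. Lengths are in m, angles in degrees, forces in N, time in s.
With the tool pointing down it reaches from about 0.25 to 0.725 m from the base axis. Payload 9.7 kg.
Tool frame: the origin (TCP) lies on the centre line of the jaws, within the pads' length; the fingertips stand 14 mm ahead of it and the grasp point (between the pads) lies 5 mm behind it; z points along the fingers, y is the line along which they close (so a half turn about z gives the same grasp; the last joint's range is limited). The gripper opens to 85 mm and grips with 20 to 120 N. Pads are 22 mm wide; open, the fingers measure 114 mm over their backs; the gripper's body (76 mm by 85 mm) begins 54 mm behind the grasp point. The pads swing forward as they close: fully open they stand 13 mm farther back than shut.
Start: joints at [73.396, 4.979, 10.078, 95.1, 0, 90], TCP at [0.157, 0.527, 0.245] pointing down, gripper open.
Joint ranges: [-179.16, 179.16], [-48.56, 103.87], [-65.8, 70.77], [-126.05, 130.52], [-82.76, 87.17], [-180, 180]. Speed limits (degrees/s): [127.2, 127.2, 147.25, 180, 180, 180].

INTERFACE

Orientations are given as [roll, pitch, yaw] about the fixed x, y, z axes, in that order (R = Rz(yaw) Ry(pitch) Rx(roll)).
In Python, from workcell import bot, camera, get_calibration, ticket gives the robot as it stands. The module is installed in compiled form; this text tells all that it offers.
- The arm moves only by the tool send_rows, never from a script. Its arguments are lists of equal length, an entry for each row: "linear": the shift along the tool's x, y, z in m, a list of three; "twist": the turn, a rotation vector about the tool's x, y, z in units of 10 degrees (1.0 is 10 degrees), a list of three; "gripper": the opening in per cent of the stroke, from 0 (shut) to 100 (fully open). In form: {"linear": [[x, y, z], ...], "twist": [[wx, wy, wz], ...], "gripper": [gripper, ...]}. A call has 1 to 8 rows; each row shifts and turns the commanded pose from where the row before left it, along the tool's axes as they then stand; what a row does not reach is not made up. A row lasts 1/8 s, in which the tool goes at most 62.5 mm and 10.7 degrees, less where a joint would pass 70% of its speed; a pose out of reach is approached as far as the arm can. A call with a gripper value outside its range is refused whole. The fingers move at their own pace and stop on an object; "grip_force" is the grip in N (left out, the last holds). Time passes only in rows, so rows that do not move let the fingers close. It gives the time, the measured TCP pose, the force, the opening and the grip force at its end, in the units of the state.
- bot.get_obs(): the state, without advancing time (a new reading comes with each control period).
- camera(name): name is "scene" or "top" or "wrist"; returns the picture (400x640x3 uint8, red, green, blue); there is no depth.
- get_calibration(name): a dict with "fx", "fy", "cx", "cy" (pixels), "origin" and "orientation" of the camera in the world; the wrist camera has in their place "hand_eye" (4x4, takes a point from camera to tool coordinates, whose origin is the TCP and whose axes are the flange's). Camera axes: x right, y down, z forward; pixel columns grow to the right and rows downward; lengths in m; the calibration is good to about 2 mm. A picture is of the moment at which its call begins: read the wrist's pose just before it. get_calibration takes no time and is no camera call.
- ticket.job_done(): hands the job in; it is judged then, once.
The state is a dict: "time": time; "q": joint angles; "qd": joint speeds; "joint_efforts": joint torques, N m; "ee_pos": TCP position; "tcp_rot": TCP orientation; "wrist_force": force on the tool from outside, world axes, zero at the start; "torque": the same for the moment, N m; "opening": finger opening in m; "grasp_force": force on a finger pad.
Only numpy, scipy, OpenCV 4.12 (cv2) and the standard library are available. Lean on these libraries where they do the work, as an engineer would, in place of code of your own. Each camera call takes 0.05 s, during which the arm holds its last target. There are 200 camera calls.

TASK

Open the blue enamel lamp base's terminal compartment: press the red snap tab all the way in until the cover is free, then push the brass cover straight off its seat so that it lies flat on the wooden landing in front of it. Only press and push: do not lift the cover, and leave the rosettes, the bronze cup and the bone toggle where they are.

Things in the scene. Friction and masses are not known exactly. Their poses are not given: they have to be found in the camera images.
- lamp_base: Blue enamel lamp base with a wooden landing, fixed to the bench. Origin on the bench under the seat's centre; z up; +x is the way the cover comes off. 84 mm wide. Along x: round foot with a brass stub, up to 48 mm high (x -144 to -56); back stop 45 mm high (x -66 to -48); seat (x -48 to 46); landing (x 46 to 175); end fence 46 mm high (x 175 to 185).
- snap_tab (a joint): Travel of the red snap tab, straight down, in m: 0 = up (its top 52 mm above the bench, blocks the cover), 0.014 = fully in (top at 38 mm, below the seat; the cover slides over it). The cover is free once it is in by more than 12.5 mm. About 4 N of friction, no return spring: it stays where it is left.
- tab_top (a point): Centre of the top face of the red snap tab, a flat-topped block 36 x 36 mm standing up out of the landing right in front of the cover, centred at x = 66 mm, y = 0 of the lamp base. This point goes down with the tab.
- cover: Tarnished brass cover plate, loose, 0.11 to 0.22 kg, 90 (x) x 60 (y) x 8 mm, with a bright push rib standing across it: x -20 to -10 mm, 44 mm wide, 14 mm high above the plate. Origin at the centre of its underside; axes parallel to the lamp base's at the start, when it lies on the seat, origin above the lamp base's.
- rib_back (a point): Middle of the back face of the cover's rib (the face towards -x of the lamp base), 15 mm above the cover's underside, 7 mm above the plate's top: push here towards +x. Behind it the plate's flat top runs 25 mm further back.
- seat (a point): Centre of the cover's seat, 40 mm above the bench: two ledges along x with an open terminal well 20 mm deep between them, under the cover. Side guides beside it are 46 mm high, inner faces at y = +-32 mm of the lamp base.
- landing (a point): Point on the landing, a flat wooden deck 36 mm above the bench, 4 mm below the seat; at x = 110 mm, y = 0 of the lamp base, a good place for the cover's origin. The cover is wholly off the seat with its origin beyond x = 91 mm and meets the end fence at 130 mm; its tail may rest on the sunken tab. Side fences 42 mm high, inner faces at y = +-34 mm.
- rosette_a: Loose tarnished brass ceiling rosette, a round stepped disc 84 mm across and 22 mm high, bystander. Origin at the centre of its underside.
- rosette_b: The other loose brass ceiling rosette, same shape and size, darker, bystander. Origin at the centre of its underside.
- bronze_cup: Squat bronze hanging cup, open, 74 mm across and 48 mm high, bystander. Origin at the centre of its underside.
- bone_toggle: Carved bone toggle, a rounded bar 62 mm (x) x 18 x 16 mm high, bystander. Origin at the centre of its underside.
Not all that is in view belongs to the job. Leave any turquoise or white look-alike of the cover alone.

How it is judged (in metres and radians):
On the way, in this order (a step that is already met when the one before it is completed fails the run):
1. the snap tab is pressed in (more than 12.5 mm) while the cover is still on its seat (value of joint snap_tab above 0.0125 m and x of cover in the frame of lamp_base below 0.03 m), for 0.1 s.
2. the cover is pushed wholly off its seat (x of cover in the frame of lamp_base above 0.091 m), for 0.1 s.
At the end, for the whole second after the job is handed in: The tab is in (11.5 mm or more); the cover lies still and flat (within 0.08 rad) on the landing, wholly off its seat: its centre 91 to 135 mm along +x of the lamp base, its underside 34 to 39.5 mm above the bench (value of joint snap_tab above 0.0115 m and x of cover in the frame of lamp_base between 0.091 and 0.135 m and height (world z) of cover between 0.034 and 0.0395 m and angle between cover's own z axis and vertical below 0.08 rad and linear speed of cover below 0.01 m/s); the robot touches nothing.
It fails at once if the cover is lifted (8 mm or more above its seat) or tipped by more than 0.3 rad (height (world z) of cover above 0.048 m or angle between cover's own z axis and vertical above 0.3 rad).
It fails at once if a rosette, the cup or the toggle is moved by more than 10 mm (distance of any of rosette_a, rosette_b, bronze_cup, bone_toggle from where it was at the start of the episode above 0.01 m).
It also fails if it takes over 38 s, if anything falls off the work surface, if the arm or the gripper's body presses on something with over 40 N, if the wrist force passes 120 N, or if a joint passes its speed limit or range.

## Working session

There is one attempt and no reset: what is moved stays moved. The work goes in short steps, Python scripts to look and compute and a tool call to move; the robot and the scene stay as the last step left them, time stands still between calls to the robot, and variables do not carry over. Pictures are saved under pics/ and viewed, at most 10 in all, crops included, and the job is handed in when it is done.

Besides the shell and the picture viewer there is one more tool, called after "Call:" as name(argument=value, ...) on one line, values as JSON. send_rows: Moves the arm, as the interface text tells. Its arguments: {"type":"object","properties":{"linear":{"type":"array"},"twist":{"type":"array"},"gripper":{"type":"array"},"grip_force":{"type":"number"}},"required":["linear","twist","gripper"]}

```bash
mkdir -p pics; python3 - <<'E'
from workcell import bot,camera,get_calibration
import cv2
for n in ("scene","top"):
    cv2.imwrite(f"pics/{n}0.png",camera(n)[:,:,::-1]); print(n,get_calibration(n))
print(get_calibration("wrist"))
o=bot.get_obs();print({k:o[k] for k in("time","ee_pos","tcp_rot","opening","wrist_force")})
E
```

```text
scene {'fx': 503.4256252366836, 'fy': 503.4256252366836, 'cx': 312.95766520360183, 'cy': 198.2158628843766, 'origin': array([0.95232134, 0.22235874, 0.83631376]), 'orientation': array([-147.1483996 ,   -0.14847783,  135.69528757])}
top {'fx': 496.84206611415425, 'fy': 496.84206611415425, 'cx': 323.2375561087261, 'cy': 196.67282833659337, 'origin': array([ 0.40488756, -0.13913468,  1.11039548]), 'orientation': array([-170.93719896,    1.92484897,  -90.06609797])}
{'fx': 301.21865995850936, 'fy': 301.21865995850936, 'cx': 319.77679320715106, 'cy': 200.76616951053825, 'hand_eye': array([[ 3.64055073e-04, -9.49580539e-01, -3.13522994e-01,
         7.99114172e-02],
       [ 9.99999615e-01,  5.95866505e-04, -6.43551852e-04,
         1.56026042e-04],
       [ 7.97922165e-04, -3.13522639e-01,  9.49580391e-01,
        -1.30133094e-01],
       [ 0.00000000e+00,  0.00000000e+00,  0.00000000e+00,
         1.00000000e+00]])}
{'time': 0.1, 'ee_pos': array([0.1570972 , 0.52689612, 0.24465648]), 'tcp_rot': array([-1.79931338e+02, -1.17980410e-04,  1.63396928e+02]), 'opening': 0.08549335541558493, 'wrist_force': array([ 0.62060944,  0.16592365, -0.65315398])}
```

View pics/top0.png

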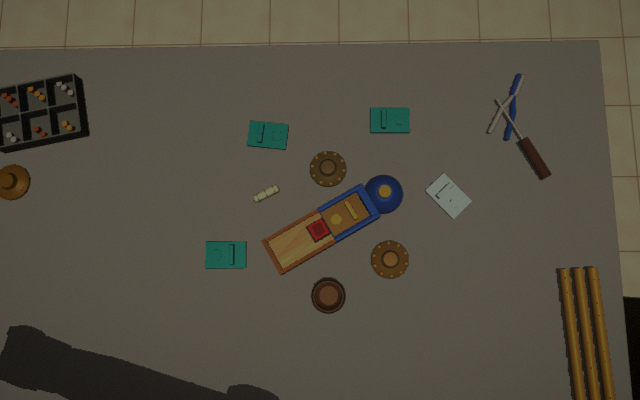

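View pics/scene0.png

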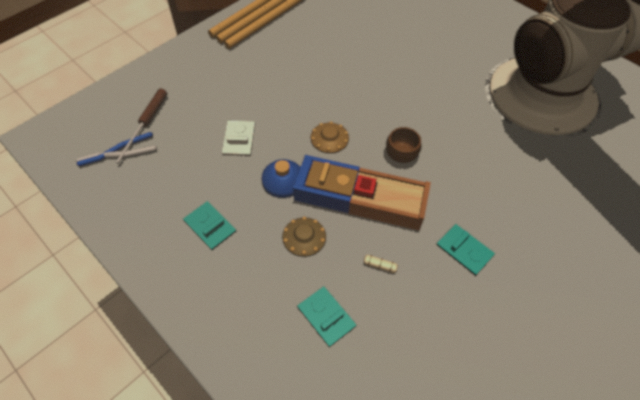

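The brass cover sits in the blue base, at top (350,212) and scene (332,178). Its look-alikes in the top view are turquoise at (268,135), (390,120) and (226,255), and white at (449,196). I choose the brass one, beside the red tab at top (318,230). One close crop will check it.

```bash
python3 - <<'E'
import cv2
im=cv2.imread("pics/top0.png")[170:285,250:410]
cv2.imwrite("pics/topc.png",cv2.resize(im,None,fx=5,fy=5,interpolation=cv2.INTER_CUBIC))
E
```

```text
(no output)
```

View pics/topc.png

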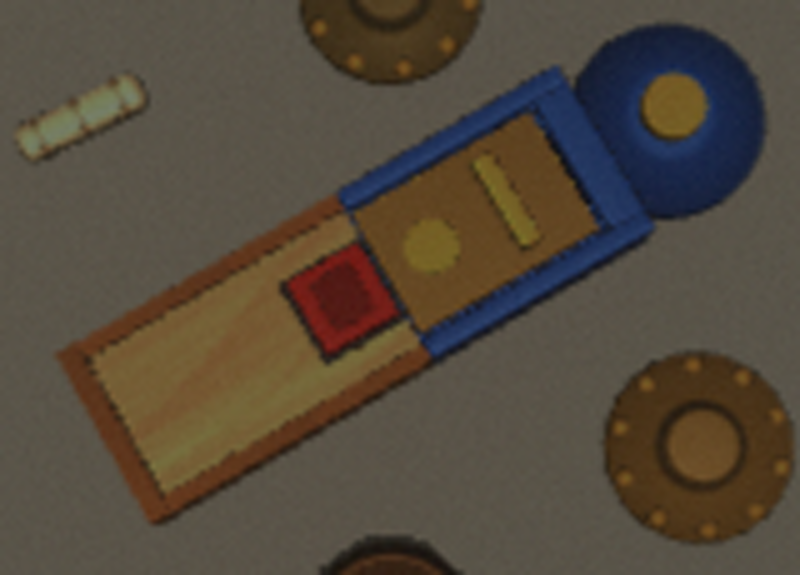

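```bash
cat > h.py <<'E'
import numpy as np
from scipy.spatial.transform import Rotation as R
from scipy.optimize import least_squares
from workcell import bot,camera,get_calibration
def cam(n,o=None):
    c=get_calibration(n)
    if n!="wrist": return c,R.from_euler("xyz",c["orientation"],degrees=True).as_matrix(),np.array(c["origin"])
    T=np.array(c["hand_eye"]);Rt=R.from_euler("xyz",o["tcp_rot"],degrees=True).as_matrix()
    return c,Rt@T[:3,:3],Rt@T[:3,3]+o["ee_pos"]
def proj(P,C):
    c,Rm,t=C; p=(np.atleast_2d(P)-t)@Rm
    return np.c_[c["fx"]*p[:,0]/p[:,2]+c["cx"],c["fy"]*p[:,1]/p[:,2]+c["cy"]]
def l2w(L,s):
    L=np.atleast_2d(L);return L@R.from_euler("z",s[2]).as_matrix().T+[s[0],s[1],0]
def fit(L,px,C,s0):
    r=least_squares(lambda s:(proj(l2w(L,s),C)-px).ravel(),s0,loss="soft_l1")
    return r.x,r.fun.reshape(-1,2)
E
python3 - <<'E'
from h import *
L=np.array([[185,-42,46],[185,42,46],[-66,-42,45],[-66,42,45],[46,42,46],[46,-42,46],[66,0,52],[-15,0,62],
 [48,-18,52],[84,-18,52],[84,18,52]])/1000
p=np.array([[57,353],[157,523],[556,68],[653,228],[432,357],[340,192],[345,299],[505,200],[360,242],[283,286],[328,360]])
px=(p+.5)/5-.5+[250,170]
s,f=fit(L,px,cam("top"),[.4,-.15,2.1]); print("top",s,np.degrees(s[2]));print(f.round(1))
print("tab,rib",l2w(np.array([[66,0,52],[-20,0,55],[110,0,36]])/1e3,s).round(4))
print("scene px",proj(l2w(L,s),cam("scene")).round())
for n,u,z in(("toggle",(265,193),.01),("rosA",(328,167),.02),("rosB",(390,259),.02),("cup",(328,295),.03)):
    c,Rm,t=cam("top");d=Rm@[(u[0]-c["cx"])/c["fx"],(u[1]-c["cy"])/c["fy"],1];w=t+d*(z-t[2])/d[2]
    l=R.from_euler("z",-s[2]).apply(w-[s[0],s[1],0]);print(n,w.round(3),"local",l.round(3))
E
```

```text
top [ 0.53652534 -0.15012602  2.09747257] 120.17632566240296
[[-0.2  0.5]
 [-1.1  0.7]
 [ 0.3 -0.9]
 [ 1.   0.2]
 [ 0.3  0.7]
 [-1.   0.2]
 [-0.3 -0.1]
 [ 0.4 -0. ]
 [-0.3 -0.2]
 [ 0.6 -0.5]
 [ 0.  -0.8]]
tab,rib [[ 0.5033 -0.0931  0.052 ]
 [ 0.5466 -0.1674  0.055 ]
 [ 0.4812 -0.055   0.036 ]]
scene px [[424. 218.]
 [431. 182.]
 [292. 188.]
 [304. 154.]
 [360. 166.]
 [350. 201.]
 [365. 184.]
 [324. 171.]
 [354. 189.]
 [373. 193.]
 [377. 178.]]
toggle [0.59  0.029 0.01 ] local [ 0.128 -0.136  0.01 ]
rosA [ 0.646 -0.113  0.02 ] local [-0.023 -0.113  0.02 ]
rosB [ 0.441 -0.248  0.02 ] local [-0.036  0.132  0.02 ]
cup [ 0.365 -0.113  0.03 ] local [0.119 0.13  0.03 ]
```

Top-view fit residuals are about 1 px, and the fit predicts the scene-view tab at (365,184), where the picture shows it. The choice is confirmed. The lamp base is at (0.5365, -0.1501) with yaw 120.2°. Next I shut the fingers, turn the tool x axis along the lamp x axis and go over the tab.

Call:
send_rows(linear=[[0,0,0],[0,0,0],[0,0,0],[0,0,0],[0,0,0],[-0.055,0,0],[-0.055,0,0],[-0.055,0,0]], twist=[[0,0,0.86],[0,0,0.86],[0,0,0.86],[0,0,0.86],[0,0,0.88],[0,0,0],[0,0,0],[0,0,0]], gripper=[0,0,0,0,0,0,0,0])

```text
time: 1.1
ee_pos: [0.2406, 0.3829, 0.2449]
tcp_rot: [-180.0, 0.0, 120.2]
wrist_force: [1.0, 0.7, 0.6]
opening: -0.0002
grasp_force: 0.0
```

Call:
send_rows(linear=[[-0.055,0,0],[-0.055,0,0],[-0.055,0,0],[-0.055,0,0],[-0.055,0,0],[-0.055,0,0],[-0.055,0,0],[-0.03,0,0]], twist=[[0,0,0],[0,0,0],[0,0,0],[0,0,0],[0,0,0],[0,0,0],[0,0,0],[0,0,0]], gripper=[0,0,0,0,0,0,0,0])

```text
time: 2.1
ee_pos: [0.4495, 0.0235, 0.2448]
tcp_rot: [-180.0, -0.0, 120.1]
wrist_force: [0.3, 0.6, -0.4]
opening: 0.0001
grasp_force: 0.0
```

Call:
send_rows(linear=[[-0.05,-0.006,0],[-0.05,-0.006,0],[0,0,0]], twist=[[0,0,0],[0,0,0],[0,0,0]], gripper=[0,0,0])

```text
time: 2.48
ee_pos: [0.4893, -0.0692, 0.2442]
tcp_rot: [-179.9, -0.0, 120.0]
wrist_force: [0.2, -0.6, -0.5]
opening: -0.0001
grasp_force: 0.0
```

```bash
python3 - <<'E'
from h import *
import cv2,json
o=bot.get_obs();im=camera("wrist")[:,:,::-1]
json.dump({k:list(map(float,o[k])) for k in("ee_pos","tcp_rot")},open("w1.json","w"));print(o["ee_pos"],o["tcp_rot"])
cv2.imwrite("pics/w1.png",cv2.resize(im,None,fx=1.25,fy=1.25,interpolation=cv2.INTER_CUBIC))
L=np.array([[185,-42,46],[185,42,46],[-66,-42,45],[-66,42,45],[66,0,52]])/1000
print((1.25*proj(l2w(L,[.5365,-.1501,2.0975]),cam("wrist",o))).round())
E
```

```text
[ 0.48930257 -0.06922967  0.24423717] [-1.79917202e+02 -4.07435882e-02  1.19980727e+02]
[[451. 112.]
 [348. 112.]
 [441. 372.]
 [360. 372.]
 [400. 252.]]
```

View pics/w1.png

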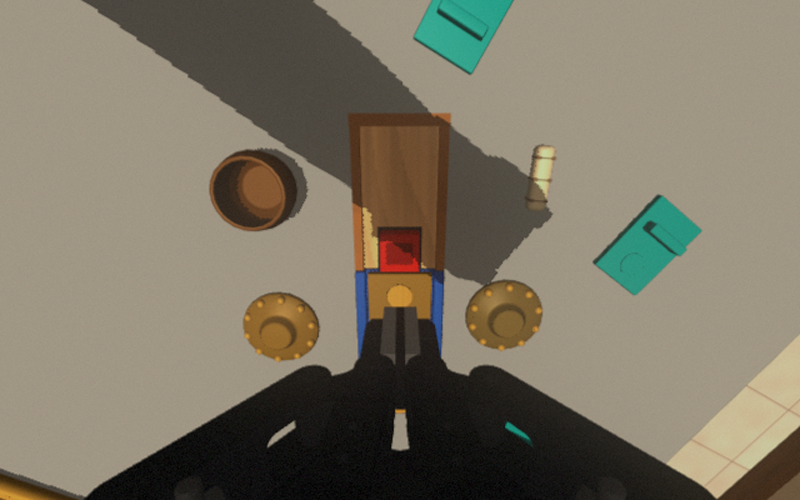

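The wrist view matches the prediction within 3 px: tab at (400,249) against (400,252) predicted, end fence corners at (349,114) and (449,114). Now I go over the tab and down.

Call:
send_rows(linear=[[-0.027,0,0.02],[0,0,0.05],[0,0,0.05],[0,0,0.04],[0,0,0.01],[0,0,0],[0,0,0]], twist=[[0,0,0.01],[0,0,0],[0,0,0],[0,0,0],[0,0,0],[0,0,0],[0,0,0]], gripper=[0,0,0,0,0,0,0])

```text
time: 3.4
ee_pos: [0.5034, -0.0899, 0.0773]
tcp_rot: [179.9, 0.1, 120.1]
wrist_force: [0.2, 0.1, -0.3]
opening: -0.0003
grasp_force: 0.0
```

Call:
send_rows(linear=[[0,0,0.004],[0,0,0.004],[0,0,0.004],[0,0,0.003],[0,0,0.003],[0,0,0.002],[0,0,0],[0,0,0]], twist=[[0,0,0],[0,0,0],[0,0,0],[0,0,0],[0,0,0],[0,0,0],[0,0,0],[0,0,0]], gripper=[0,0,0,0,0,0,0,0])

```text
time: 4.4
ee_pos: [0.5022, -0.09, 0.0551]
tcp_rot: [-180.0, -0.0, 120.1]
wrist_force: [0.1, 0.4, 0.6]
opening: -0.0
grasp_force: 0.4
```

Call:
send_rows(linear=[[0,0,0.001],[0,0,0.001],[0,0,0.001],[0,0,0]], twist=[[0,0,0],[0,0,0],[0,0,0],[0,0,0]], gripper=[0,0,0,0])

```text
time: 4.9
ee_pos: [0.5022, -0.09, 0.0521]
tcp_rot: [-180.0, -0.0, 120.1]
wrist_force: [-1.1, 1.6, 1.9]
opening: -0.0001
grasp_force: 1.1
```

Call:
send_rows(linear=[[0,0,0.0005],[0,0,0]], twist=[[0,0,0],[0,0,0]], gripper=[0,0])

```text
time: 5.15
ee_pos: [0.5023, -0.09, 0.052]
tcp_rot: [-180.0, -0.0, 120.1]
wrist_force: [-2.2, 0.8, 5.5]
opening: -0.0002
grasp_force: 3.0
```

Call:
send_rows(linear=[[0,0,0.001],[0,0,0]], twist=[[0,0,0],[0,0,0]], gripper=[0,0])

```text
time: 5.4
ee_pos: [0.5023, -0.09, 0.052]
tcp_rot: [180.0, 0.0, 120.1]
wrist_force: [-5.5, 0.9, 13.8]
opening: -0.0002
grasp_force: 6.9
```

The tab is against its hard stop: force is rising with the tip at 38 mm. Now I raise and go behind the rib.

Call:
send_rows(linear=[[0,0,-0.02],[0,0,-0.03],[-0.035,0,0],[-0.035,0,0],[-0.0345,0,0],[0,0,0],[0,0,0]], twist=[[0,0,0],[0,0,0],[0,0,0],[0,0,0],[0,0,0],[0,0,0],[0,0,0]], gripper=[0,0,0,0,0,0,0])

```text
time: 6.28
ee_pos: [0.5543, -0.1801, 0.1002]
tcp_rot: [-180.0, -0.1, 120.1]
wrist_force: [0.3, 0.0, -0.1]
opening: -0.0
grasp_force: 0.0
```

```bash
python3 - <<'E'
from h import *
import cv2
o=bot.get_obs();im=camera("wrist")[:,:,::-1]
l=R.from_euler("z",-2.0975).apply(o["ee_pos"]-[.5365,-.1501,0]);print(o["ee_pos"],o["tcp_rot"],l)
cv2.imwrite("pics/w2.png",cv2.resize(im[130:330,200:440],None,fx=3,fy=3,interpolation=cv2.INTER_CUBIC))
L=np.array([[-10,-22,62],[-10,22,62],[45,-30,48],[45,30,48],[66,0,38]])/1000
print((3*(proj(l2w(L,[.5365,-.1501,2.0975]),cam("wrist",o))-[200,130])).round())
E
```

```text
[ 0.55432335 -0.18005546  0.10022829] [-1.79960931e+02 -6.09390410e-02  1.20083148e+02] [-0.03485512 -0.00034953  0.10022829]
[[ 467.  211.]
 [ 243.  211.]
 [ 511.  -85.]
 [ 198.  -84.]
 [ 355. -198.]]
```

View pics/w2.png

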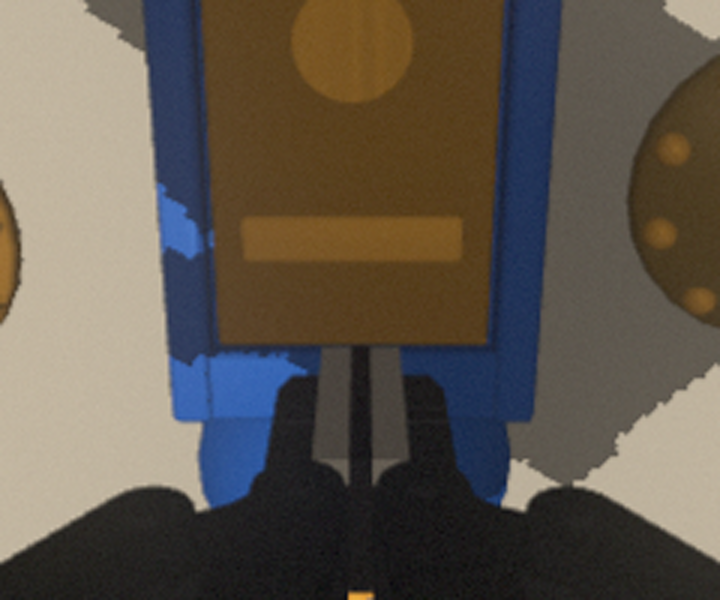

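The rib's front edge is at row 215 and its back edge at row 262, within 1 mm of the prediction. The fingers are centred on it. I lower behind it and start pushing.

Call:
send_rows(linear=[[0,0,0.016],[0,0,0.012],[0,0,0.004],[0,0,0],[0.003,0,0],[0.004,0,0],[0.004,0,0],[0.004,0,0]], twist=[[0,0,0],[0,0,0],[0,0,0],[0,0,0],[0,0,0],[0,0,0],[0,0,0],[0,0,0]], gripper=[0,0,0,0,0,0,0,0])

```text
time: 7.32
ee_pos: [0.5474, -0.1674, 0.0692]
tcp_rot: [180.0, 0.0, 120.1]
wrist_force: [1.0, -2.2, 1.3]
opening: 0.0
grasp_force: 0.9
```

Call:
send_rows(linear=[[0.005,0,0],[0.005,0,0],[0.005,0,0],[0.005,0,0],[0.005,0,0],[0.005,0,0],[0,0,0]], twist=[[0,0,0],[0,0,0],[0,0,0],[0,0,0],[0,0,0],[0,0,0],[0,0,0]], gripper=[0,0,0,0,0,0,0])

```text
time: 8.2
ee_pos: [0.5318, -0.141, 0.0686]
tcp_rot: [-180.0, -0.0, 120.1]
wrist_force: [0.2, 0.7, -0.3]
opening: -0.0001
grasp_force: 0.0
```

```bash
cat > look.py <<'E'
from h import *
import cv2,sys
o=bot.get_obs();im=camera("wrist")[:,:,::-1]
l=R.from_euler("z",-2.0975).apply(o["ee_pos"]-[.5365,-.1501,0]);print(o["time"],o["wrist_force"].round(1),l)
cv2.imwrite(f"pics/{sys.argv[1]}.png",cv2.resize(im[50:330,180:460],None,fx=2,fy=2,interpolation=cv2.INTER_CUBIC))
E
python3 look.py w3
```

```text
8.2 [ 0.2  0.7 -0.3] [ 0.0102449  -0.00054221  0.06859857]
```

View pics/w3.png

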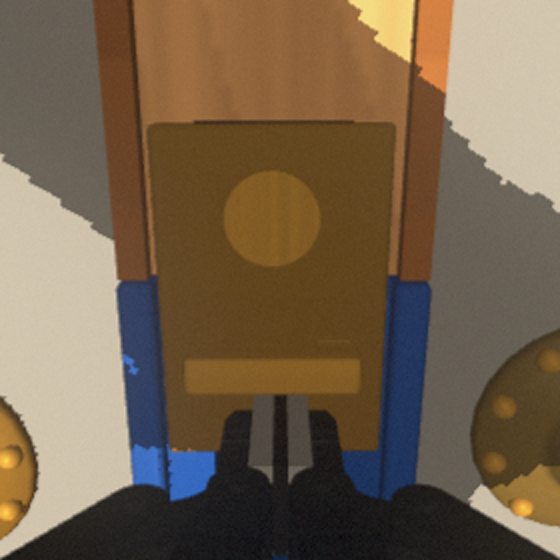

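The cover is sliding straight over the sunken tab, its nose at row 122 and the rib against the fingers at row 393. I continue.

Call:
send_rows(linear=[[0.005,0,0],[0.005,0,0],[0.005,0,0],[0.005,0,0],[0.005,0,0],[0.005,0,0],[0.005,0,0],[0.005,0,0]], twist=[[0,0,0],[0,0,0],[0,0,0],[0,0,0],[0,0,0],[0,0,0],[0,0,0],[0,0,0]], gripper=[0,0,0,0,0,0,0,0])

```text
time: 9.25
ee_pos: [0.512, -0.1066, 0.0688]
tcp_rot: [180.0, 0.0, 120.1]
wrist_force: [-0.3, -0.8, -1.1]
opening: 0.0005
grasp_force: 0.3
```

Call:
send_rows(linear=[[0.004,0,0.001],[0.004,0,0.001],[0.004,0,0],[0.004,0,0],[0.004,0,0],[0.004,0,0],[0.003,0,0],[0,0,0]], twist=[[0,0,0],[0,0,0],[0,0,0],[0,0,0],[0,0,0],[0,0,0],[0,0,0],[0,0,0]], gripper=[0,0,0,0,0,0,0,0])

```text
time: 10.25
ee_pos: [0.4985, -0.0833, 0.0668]
tcp_rot: [-180.0, -0.0, 120.1]
wrist_force: [0.0, -0.4, -0.3]
opening: -0.0
grasp_force: 0.0
```

```bash
python3 look.py w4
```

```text
10.25 [ 0.  -0.4 -0.3] [ 0.07690525 -0.00071454  0.06675923]
```

View pics/w4.png

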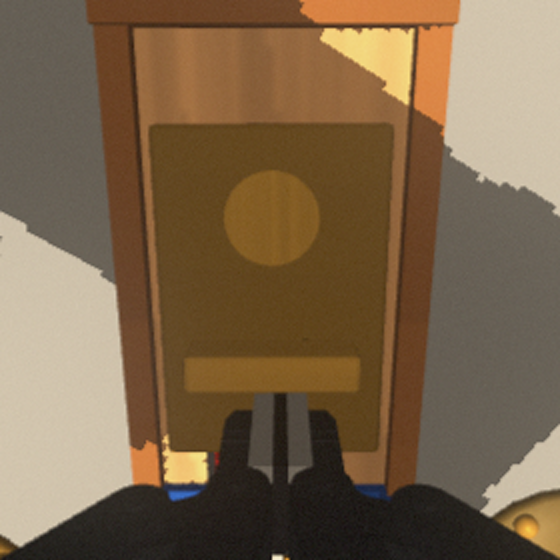

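The cover lies off the seat with its tail clear of the blue guides. Next I back off, rise and verify.

Call:
send_rows(linear=[[-0.004,0,0],[0,0,0],[0,0,-0.03],[0,0,-0.05],[-0.05,0,-0.05],[-0.02,0,-0.03],[0,0,0],[0,0,0]], twist=[[0,0,0],[0,0,0],[0,0,0],[0,0,0],[0,0,0],[0,0,0],[0,0,0],[0,0,0]], gripper=[0,0,0,0,0,0,0,0])

```text
time: 11.3
ee_pos: [0.5325, -0.1424, 0.22]
tcp_rot: [-179.9, -0.1, 120.1]
wrist_force: [-0.0, 0.0, -0.2]
opening: -0.0002
grasp_force: 0.0
```

```bash
python3 - <<'E'
from h import *
import cv2
o=bot.get_obs();im=camera("wrist")[:,:,::-1]
cv2.imwrite("pics/w5.png",cv2.resize(im[20:300,180:460],None,fx=2,fy=2,interpolation=cv2.INTER_CUBIC))
for X in(91,108,125):
    L=np.array([[X+45,-30,44],[X+45,30,44],[X-45,-30,45],[X-45,30,45]])/1000
    print(X,(2*(proj(l2w(L,[.5365,-.1501,2.0975]),cam("wrist",o))-[180,20])).round().tolist())
E
```

```text
91 [[343.0, 54.0], [212.0, 54.0], [338.0, 252.0], [219.0, 252.0]]
108 [[345.0, 12.0], [211.0, 13.0], [339.0, 218.0], [218.0, 218.0]]
125 [[346.0, -31.0], [210.0, -31.0], [340.0, 182.0], [216.0, 182.0]]
```

View pics/w5.png

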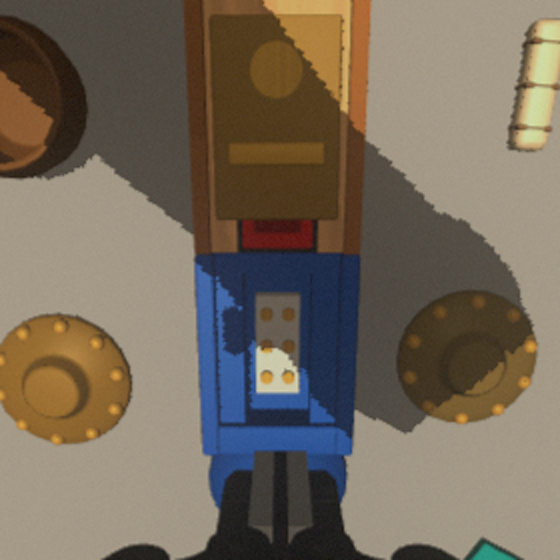

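The cover's tail edge is at row 218 and its nose at row 14, which matches x = 108 mm. It lies flat, the tab is down, and the bystanders are in place. I hand it in.

```bash
python3 -c "
from workcell import ticket
print(ticket.job_done())"
```

```text
the job is handed in; nothing more can be done
None
```

I pressed the red tab to its stop and pushed the brass cover off its seat; it lies flat on the landing at about x = 108 mm, nothing else appears to have moved, and the job was handed in at about 11.4 s (no verdict was returned).

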